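# Weigh two socket cases by hand, dock the full one and clamp it

## Task

One of the two look-alike socket cases is full and the other is empty: find out by lifting. Seat the full (heavier) case flat and square in the pocket of the sloping dock, then slide the dock's keeper down the slope until the case is fully home against the lower lip and the keeper is tight against it. Put the empty case flat in the steel tray, drop neither case, and leave the spray can, wrench and screwdriver where they are.

Things in the scene. Friction and masses are not known exactly. Their poses are not given: they have to be found in the camera images.
- case_a: A shut black case, 150 x 80 x 50 mm, with a carrying bar on top. Origin: centre of its underside; x along its 150 mm, z up out of its lid. The bar runs along x over the centre: 90 mm long, 16 mm wide, 68 to 84 mm above the underside, on two posts, open below. Starts flat on the bench, bar pointing roughly away from the robot. Full: 0.7 to 0.8 kg; empty: 0.22 to 0.32 kg.
- case_b: The other case, the same in every visible way and size (see case_a). Either of the two can be the full one.
- bed: Grey pocket of the dock, tilted 30 degrees, low end towards the robot. Origin: middle of the pocket's floor, 85 mm above the bench; x up the slope, y across, z square out of the floor. 86 mm wide between side walls 18 mm high, flared outward above to 32 mm. 185 mm long with the keeper up: a case lies in it lengthwise, along x, either end first, with 35 mm to spare.
- lip (a point): Middle of the inner face of the pocket's lower lip, at floor height: bed x = -92.5 mm. The lip is 30 mm high. A case fully home touches it, with its origin 75 mm up-slope of this point (bed x = -17.5 mm). Axes as the bed's.
- keeper_knob (a point): In the grip of the keeper, a steel bar across the pocket's upper end that slides along it. The grip is a black block 24 mm along the slope, 16 mm wide, standing square to the bed's floor from 26 to 62 mm above it; this point is on its axis, 46 mm above the floor, 10 mm up-slope of the keeper's clamping face. Axes as the bed's.
- keeper (a joint): How far the keeper has slid down the slope from its upper end, m (0 up; its end at 0.060 is only reached with an empty pocket). Clamping face at bed x = 92.5 mm minus this; with a case home it stops at about 0.035. Slides with about 2 N and stays where it is left.
- tray: Low open tray of bare sheet steel, 200 x 124 mm outside, walls 4 mm thick and 30 mm high, inner length along x. Origin: centre of its underside, x along its 200 mm; the inner floor is 4 mm up. Fixed to the bench. A case lies in it lengthwise, either end first.
- spray_can: Bystander: a spray can 170 mm tall, 60 mm across, standing. Origin: centre of its underside.
- wrench: Bystander: a steel wrench 170 mm long lying flat. Origin: under its middle, x along it.
- screwdriver: Bystander: a screwdriver 180 mm long lying flat. Origin: under its middle, x along it.
Not all that is in view belongs to the job. What is shaped like the case_a but purple or red is not meant.

How it is judged:
By the outcome, as a careful person would: the job done as asked, in the order asked, and still so for the second after the job is handed in, with the robot touching nothing.
It also fails if it takes over 64 s, if anything falls off the work surface, if the arm or the gripper's body presses on something with over 40 N, if the wrist force passes 120 N, or if a joint passes its speed limit or range.

## Robot

A 6-joint arm with a two-finger parallel gripper is mounted at the origin on the work surface. World frame = base frame: x ahead of the robot, y to its left, z up, the work surface at z = 0. Lengths are in mm, angles in rad, forces in N, time in s.
With the tool pointing down it reaches from about 150 to 775 mm from the base axis. Payload 6.1 kg.
Tool frame: the origin (TCP) lies midway between the tips of the shut fingers; the grasp point (between the pads) lies 19 mm behind it; z points along the fingers, y is the line along which they close (so a half turn about z gives the same grasp; the last joint's range is limited). The gripper opens to 85 mm and grips with 20 to 120 N. Pads are 22 mm wide; open, the fingers measure 114 mm over their backs; the gripper's body (76 mm by 85 mm) begins 54 mm behind the grasp point. The pads swing forward as they close: fully open they stand 13 mm farther back than shut.
Start: joints at [-1.145, 0.126, -0.04, 1.405, 0, 1.571], TCP at [216.843, -478.108, 231.295] pointing down, gripper open.
Joint ranges: [-2.72, 2.72], [-0.95, 1.95], [-1.27, 1.35], [-1.78, 2.02], [-1.46, 1.47], [-3.14, 3.14]. Speed limits (rad/s): [2.39, 2.39, 3.01, 3.14, 3.14, 3.14].

## Interface

Orientations are given as a 3x3 rotation matrix whose columns are the frame's x, y, z axes.
In Python, from rig import ctrl, imaging gives the robot as it stands. The module is installed in compiled form; this text tells all that it offers.
- The arm moves only by the shell command python3 -m jog 'ROWS' [OPENING] [FORCE]. ROWS is JSON, a list of rows, each an object of numbers: "x", "y", "z": the shift along the tool's x, y, z in cm; "ax", "ay", "az": the turn, a rotation vector about the tool's x, y, z in rad. A call has 1 to 5 rows; each row shifts and turns the commanded pose from where the row before left it, along the tool's axes as they then stand; what a row does not reach is not made up. A row lasts 1/8 s, in which the tool goes at most 62.5 mm and 10.7 degrees, less where a joint would pass 70% of its speed; a pose out of reach is approached as far as the arm can. A call with a gripper value outside its range is refused whole. OPENING is the opening, from 0 (shut) to 1 (fully open), set as the call begins (- or left out, the last holds). The fingers move at their own pace and stop on an object; FORCE is the grip in N (left out, the last holds). Time passes only in rows, so rows that do not move let the fingers close. It gives the time, the measured TCP pose, the force, the opening and the grip force at its end, in the units of the state.
- ctrl.state(): the state, without advancing time (a new reading comes with each control period).
- imaging.capture(name): name is "side" or "top" or "wrist"; returns the picture (400x640x3 uint8, red, green, blue); there is no depth.
- imaging.camera_info(name): a dict with "mtx" (3x3 intrinsics, pixels), "world_to_cam" (4x4, takes a point from world to camera coordinates). Camera axes: x right, y down, z forward; pixel columns grow to the right and rows downward; lengths in mm; the calibration is good to about 2 mm. A picture is of the moment at which its call begins: read the wrist's pose just before it. camera_info takes no time and is no camera call; for the wrist camera it gives the pose at the moment of the call.
- ctrl.sign_off(): hands the job in; it is judged then, once.
The state is a dict: "clock": time; "qpos": joint angles; "dq": joint speeds; "effort": joint torques, N m; "eef_pos": TCP position; "ee_rot": TCP orientation; "wrist_force": force on the tool from outside, world axes, zero at the start; "moment": the same for the moment, N m; "width": opening from 0.0 (shut) to 1.0 (fully open); "grasp_force": force on a finger pad.
Only numpy, scipy, OpenCV 4.12 (cv2) and the standard library are available. Lean on these libraries where they do the work, as an engineer would, in place of code of your own. Each camera call takes 0.05 s, during which the arm holds its last target. There are 200 camera calls.

## Working session

There is one attempt and no reset: what is moved stays moved. The work goes in short steps, Python scripts to look and compute and a shell command to move; the robot and the scene stay as the last step left them, time stands still between calls to the robot, and variables do not carry over. Pictures are saved under pics/ and viewed, at most 10 in all, crops included, and the job is handed in when it is done.

```bash
mkdir -p pics
python3 - <<'E'
from rig import ctrl, imaging
import cv2, numpy as np
np.set_printoptions(precision=4,suppress=True)
for n in ("top","side"):
    im=imaging.capture(n); cv2.imwrite(f"pics/{n}0.png",im[:,:,::-1]); i=imaging.camera_info(n); print(n,np.array(i["mtx"]),np.array(i["world_to_cam"]))
s=ctrl.state(); print({k:np.round(v,3).tolist() for k,v in s.items()})
E
```

```text
top [[475.7283   0.     325.29  ]
 [  0.     475.7283 197.4248]
 [  0.       0.       1.    ]] [[   0.0276   -0.9996   -0.0008  -51.2768]
 [  -0.9981   -0.0275   -0.0554  503.4283]
 [   0.0553    0.0024   -0.9985 1567.73  ]
 [   0.        0.        0.        1.    ]]
side [[435.7108   0.     320.3646]
 [  0.     435.7108 210.2954]
 [  0.       0.       1.    ]] [[  -0.9504   -0.3108    0.007   465.5158]
 [  -0.1861    0.5508   -0.8136  218.9458]
 [   0.2491   -0.7746   -0.5813 1394.4318]
 [   0.        0.        0.        1.    ]]
{'clock': 0.1, 'qpos': [-1.145, 0.126, -0.041, 1.405, 0.0, 1.571], 'dq': [0.0, 0.0, 0.003, 0.0, 0.001, 0.0], 'effort': [-0.001, -43.691, 35.36, 0.014, -0.0, -0.0], 'eef_pos': [216.687, -477.775, 230.589], 'ee_rot': [[0.911, 0.413, -0.001], [0.413, -0.911, 0.001], [0.0, -0.001, -1.0]], 'wrist_force': [-0.771, -0.52, -0.304], 'moment': [-0.025, 0.004, -0.012], 'grasp_force': 0.0, 'width': 1.004}
```

View pics/top0.png

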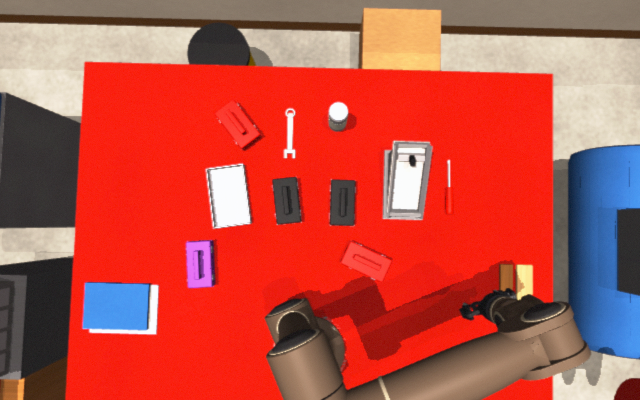

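View pics/side0.png

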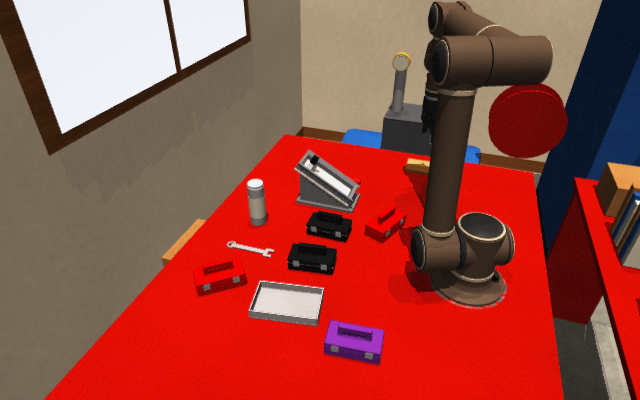

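Candidates, in top-view pixels: black cases at (287,200) and (343,202), which are the ones wanted. The look-alikes are red at (238,125) and (366,260) and purple at (200,263). The tray is at (229,196), the dock at (408,180) with its black knob at (412,160), the can at (338,116), the wrench at (290,134) and the screwdriver at (449,187). I'll check the choice in one crop and measure coarsely.

```bash
cat > h.py <<'E'
import numpy as np, cv2
from rig import ctrl, imaging
np.set_printoptions(precision=4,suppress=True)
def cam(n):
    i=imaging.camera_info(n); return np.array(i["mtx"]),np.array(i["world_to_cam"])
def ray(c,px,z):   # world point on plane z
    K,T=c; R,t=T[:3,:3],T[:3,3]; o=-R.T@t; d=R.T@np.linalg.solve(K,[px[0],px[1],1.])
    return o+d*(z-o[2])/d[2]
def proj(c,P):
    K,T=c; p=(np.atleast_2d(P)@T[:3,:3].T+T[:3,3])@K.T; return p[:,:2]/p[:,2:]
def S():
    s=ctrl.state(); print("t",round(s["clock"],2),"p",np.round(s["eef_pos"],1),"F",np.round(s["wrist_force"],1),"w",round(s["width"],3),"g",round(s["grasp_force"],1)); return s
E
python3 - <<'E'
from h import *
im=cv2.imread("pics/top0.png"); cv2.imwrite("pics/crop0.png",cv2.resize(im[90:280,190:460],None,fx=2.9,fy=2.9,interpolation=cv2.INTER_CUBIC))
c=cam("top")
m=(im.max(2)<75).astype(np.uint8); n,l,st,ce=cv2.connectedComponentsWithStats(m)
for k in range(1,n):
    x,y,w,h,a=st[k]
    if 30<a<3000 and 190<ce[k][0]<460 and 90<ce[k][1]<280:
        p=np.argwhere(l==k)[:,::-1].astype(np.float32); r=cv2.minAreaRect(p); b=cv2.boxPoints(r)
        print(a,ce[k],"world@50",ray(c,r[0],50),"corners",[np.round(ray(c,q,50)[:2]).tolist() for q in b])
for nm,q in dict(tray=(229,196),dock=(408,180),can=(338,103),knob=(412,160)).items(): print(nm,ray(c,q,0),ray(c,q,150))
E
```

```text
45 [411.9111 160.2889] world@50 [ 630.9862 -315.2914   50.    ] corners [[646.0, -307.0], [646.0, -323.0], [616.0, -324.0], [616.0, -307.0]]
844 [287.2168 197.4123] world@50 [490.5306  87.8672  50.    ] corners [[557.0, 135.0], [566.0, 59.0], [425.0, 41.0], [415.0, 116.0]]
953 [342.4229 201.8132] world@50 [488.0175 -92.2156  50.    ] corners [[418.0, -55.0], [559.0, -55.0], [559.0, -130.0], [418.0, -129.0]]
tray [501.3183 285.7137   0.    ] [493.3952 254.9394 150.    ]
dock [ 571.6876 -313.5749    0.    ] [ 557.1389 -287.9243  150.    ]
can [827.1942 -71.6108   0.    ] [788.5888 -68.7419 150.    ]
knob [ 639.6543 -325.8278    0.    ] [ 618.7064 -299.0235  150.    ]
```

View pics/crop0.png

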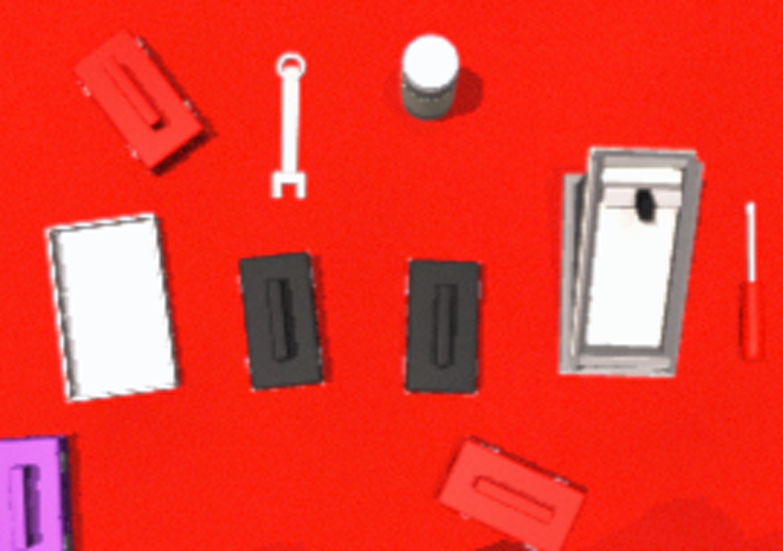

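The two black cases are clearly the ones at crop (281,320) and (443,325), about (490,88) and (488,-92), with 150x75 footprints that fit. The dock is at the right with its knob at the top. Next I turn the tool square and look from above the dock with the wrist camera.

```bash
python3 -m jog '[{"az":0.142},{"az":0.142},{"az":0.142}]' 
python3 -m jog '[{"x":4.0,"y":-2.8,"z":-3.0},{"x":4.0,"y":-2.8,"z":-3.0},{"x":4.0,"y":-2.8,"z":-3.0},{"x":4.0,"y":-2.8,"z":-3.0},{"x":4.0,"y":-2.8,"z":-3.0}]'
python3 -m jog '[{"x":2.0,"y":-2.8,"z":-2.0},{},{}]'
python3 - <<'E'
from h import *
s=S(); print(np.array(s["ee_rot"]))
c=cam("wrist"); im=imaging.capture("wrist"); cv2.imwrite("pics/w1.png",im[:,:,::-1])
K,T=c; R,t=T[:3,:3],T[:3,3]; o=-R.T@t; E=np.array(s["ee_rot"])
print(K, "cam pos",o,"in tool",E.T@(o-s["eef_pos"]),"\naxes in tool\n",E.T@R.T)
np.savez("w1.npz",K=K,T=T)
E
```

```text
t 0.1 p [ 216.7 -477.8  230.6] F [-0.8 -0.5 -0.3] w 1.004 g 0.0
[[ 0.9107  0.413  -0.0006]
 [ 0.413  -0.9107  0.0014]
 [ 0.     -0.0015 -1.    ]]
[[294.8662   0.     318.1493]
 [  0.     294.8662 198.8245]
 [  0.       0.       1.    ]] cam pos [ 278.5561 -450.2922  373.706 ] in tool [  67.6968    0.3128 -143.1171] 
axes in tool
 [[ 0.0004 -0.9641 -0.2655]
 [ 1.      0.0006 -0.0006]
 [ 0.0007 -0.2655  0.9641]]schema error: expected keys x, y, z, ax, ay, az
schema error: expected keys x, y, z, ax, ay, az
schema error: expected keys x, y, z, ax, ay, az
```

View pics/w1.png

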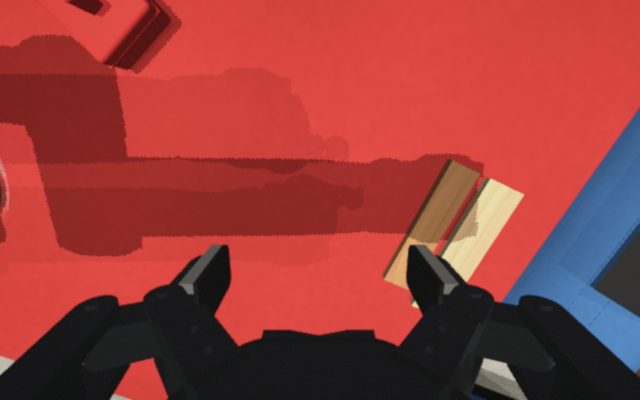

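The view shows only the bench and the wooden blocks at about (460,220). The move was refused because every row must carry all six keys, so I'll redo it.

```bash
python3 -m jog '[{"x":0,"y":0,"z":0,"ax":0,"ay":0,"az":0.142},{"x":0,"y":0,"z":0,"ax":0,"ay":0,"az":0.142},{"x":0,"y":0,"z":0,"ax":0,"ay":0,"az":0.142}]' 
python3 -m jog '[{"x":4.3,"y":-2.6,"z":-2.2,"ax":0,"ay":0,"az":0},{"x":4.3,"y":-2.6,"z":-2.2,"ax":0,"ay":0,"az":0},{"x":4.3,"y":-2.6,"z":-2.2,"ax":0,"ay":0,"az":0},{"x":4.3,"y":-2.6,"z":-2.2,"ax":0,"ay":0,"az":0},{"x":4.3,"y":-2.6,"z":-2.2,"ax":0,"ay":0,"az":0}]'
python3 -m jog '[{"x":4.3,"y":-2.6,"z":-2.2,"ax":0,"ay":0,"az":0},{"x":4.3,"y":-2.0,"z":-0.8,"ax":0,"ay":0,"az":0},{"x":0,"y":0,"z":0,"ax":0,"ay":0,"az":0},{"x":0,"y":0,"z":0,"ax":0,"ay":0,"az":0}]'
python3 - <<'E'
from h import *
s=S(); print(np.array(s["ee_rot"]))
K,T=cam("wrist"); im=imaging.capture("wrist"); cv2.imwrite("pics/w2.png",im[:,:,::-1])
np.savez("w2.npz",K=K,T=T)
E
```

```text
clock: 0.52
eef_pos: [216.8, -478.0, 231.0]
ee_rot: [[1.0, -0.005, -0.0], [-0.005, -1.0, 0.001], [-0.0, -0.001, -1.0]]
wrist_force: [-1.2, -0.6, 0.2]
width: 1.0
grasp_force: 0.0
clock: 1.15
eef_pos: [433.0, -347.1, 341.8]
ee_rot: [[1.0, -0.0, -0.0], [-0.0, -1.0, 0.0], [-0.0, -0.0, -1.0]]
wrist_force: [0.7, -0.5, 0.2]
width: 1.003
grasp_force: 0.0
clock: 1.65
eef_pos: [517.7, -302.2, 370.6]
ee_rot: [[1.0, 0.0, -0.001], [0.0, -1.0, 0.0], [-0.001, -0.0, -1.0]]
wrist_force: [0.6, -0.1, -0.9]
width: 1.004
grasp_force: 0.0
t 1.65 p [ 517.7 -302.2  370.6] F [ 0.6 -0.1 -0.9] w 1.004 g 0.0
[[ 1.      0.0003 -0.0013]
 [ 0.0003 -1.      0.0004]
 [-0.0013 -0.0004 -1.    ]]
```

View pics/w2.png

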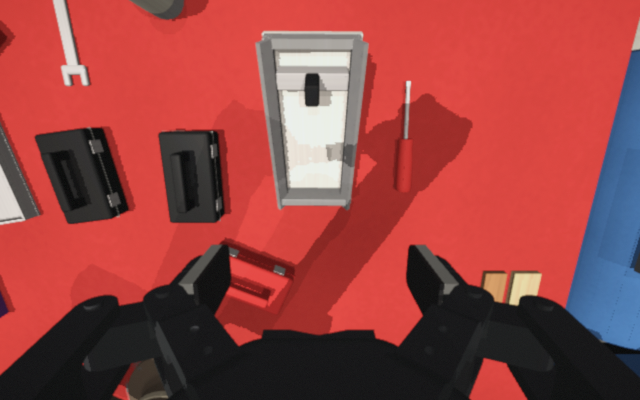

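The picture shows the dock at (312,120) with its knob at (312,88), lip band around row 195, right case at (192,177), left case at (80,175) and the screwdriver at (405,140). I'll overlay a dock model guess for refinement.

```bash
cat >> h.py <<'E'
def bedR(yaw):
    c,s=np.cos(yaw),np.sin(yaw); a=np.pi/6
    return np.array([[c,-s,0],[s,c,0],[0,0,1]])@np.array([[np.cos(a),0,-np.sin(a)],[0,1,0],[np.sin(a),0,np.cos(a)]])
def bed(p,P): return np.atleast_2d(P)@bedR(p[2]).T+[p[0],p[1],85]
E
python3 - <<'E'
from h import *
from scipy.optimize import least_squares
d=np.load("w2.npz"); c=(d["K"],d["T"])
im=cv2.imread("pics/w2.png")
# knob blob
m=np.zeros(im.shape[:2],np.uint8); m[60:115,295:330]=(im[60:115,295:330].max(2)<70); 
ys,xs=np.nonzero(m); print("knob bbox",xs.min(),xs.max(),ys.min(),ys.max())
knob=np.array([[x,y,z] for x in(90.5,114.5) for y in(-8,8) for z in(26,62)])
def res(p):
    q=proj(c,bed(p,knob)); return np.r_[q.min(0)-[xs.min(),ys.min()],q.max(0)-[xs.max()+1,ys.max()+1], 20*(p[2])]
f=least_squares(res,[560,-300,0]); p=f.x; print(p,f.fun)
s=3; x0,y0=245,15
cr=cv2.resize(im[y0:220,x0:385],None,fx=s*.97,fy=s*.97,interpolation=cv2.INTER_CUBIC); ov=cr.copy(); k=s*.97
def L(A,col):
    q=((proj(c,bed(p,A))-[x0-.0,y0])*k).astype(int); cv2.polylines(ov,[q],True,col,1,cv2.LINE_AA)
for z,w,col in((0,43,(255,0,0)),(18,43,(0,160,0))): L([[-92.5,-w,z],[-92.5,w,z],[92.5,w,z],[92.5,-w,z]],col)
L([[-92.5,-43,30],[-92.5,43,30]],(255,0,255))
for z in(26,62): L([[90.5,-8,z],[90.5,8,z],[114.5,8,z],[114.5,-8,z]],(0,255,255))
cv2.imwrite("pics/dockov.png",np.hstack([cr,ov])[:600,:800]); print(cr.shape)
E
```

```text
knob bbox 305 318 74 105
[ 547.4624 -295.7442    0.0006] [-0.8847 -2.2208  0.9373  2.2515  0.0124]
(597, 407, 3)
```

View pics/dockov.png

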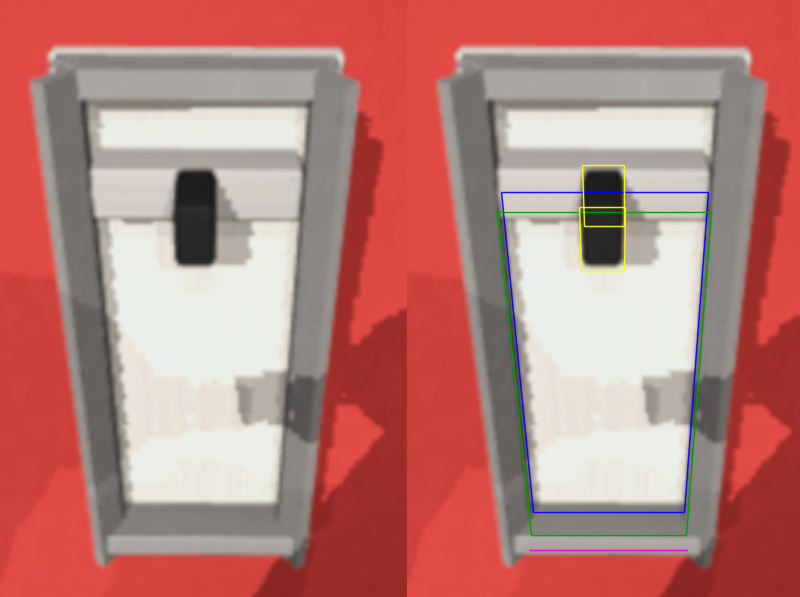

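The overlay agrees laterally to about 1 mm with yaw about 0. The lip line (row 503 against the model's 512) sits about 4 mm up-slope, which is harmless with 35 mm of slack. I take the bed at (550,-295.5). Next come the case bars and the tray.

Run:
```python
from h import *
from scipy.optimize import least_squares
ct=cam("top"); d=np.load("w2.npz"); cw=(d["K"],d["T"])
f=lambda u,v:(u/2.9+190,v/2.9+90)
print("R bar top",ray(ct,f(443,325),84)," L bar top",ray(ct,f(281,320),84))
q=np.array([ray(ct,f(*k),30)[:2] for k in((46,229),(155,214),(178,386),(68,401))]); print("tray",q,q.mean(0),"sizes",np.linalg.norm(np.diff(q,axis=0),axis=1)); 
e=(q[0]-q[3])+(q[1]-q[2]); print("tray yaw",np.arctan2(e[1],e[0]))
# silhouette fits of cases in both views (box 150x80x50 + bar)
it=cv2.imread("pics/top0.png"); iw=cv2.imread("pics/w2.png")
box=np.array([[x,y,z] for x in(-75,75) for y in(-40,40) for z in(0,50)]); bar=np.array([[x,y,84] for x in(-45,45) for y in(-8,8)])
def sil(im,uv,win):
    m=(im.max(2)<75).astype(np.uint8); u,v=uv; w=np.zeros_like(m); w[max(0,v-win):v+win,max(0,u-win):u+win]=1; m=cv2.morphologyEx(m*w,cv2.MORPH_CLOSE,np.ones((5,5)))
    n,l,st,ce=cv2.connectedComponentsWithStats(m); k=1+np.argmax(st[1:,4]); return (l==k).astype(np.uint8)
for nm,g,ut,uw in(("R",(488,-92,0),(343,202),(192,177)),("L",(490,88,.13),(287,200),(80,175))):
    for views in(((it,ct,ut,32),),((iw,cw,uw,62),)):
        tm=[(cv2.GaussianBlur(sil(i,u,w)*1.,(0,0),2),c) for i,c,u,w in views]
        def cost(p):
            co,s=np.cos(p[2]),np.sin(p[2]); P=np.vstack([box,bar])@np.array([[co,s,0],[-s,co,0],[0,0,1]])+[p[0],p[1],0]; r=0
            for t,c in tm:
                h=cv2.convexHull(proj(c,P).astype(np.float32)); b=np.zeros(t.shape,np.uint8); cv2.fillConvexPoly(b,np.round(h*16).astype(np.int32),1,shift=4); r+=((cv2.GaussianBlur(b*1.,(0,0),2)-t)**2).sum()
            return r
        from scipy.optimize import minimize
        o=minimize(cost,g,method="Nelder-Mead",options=dict(initial_simplex=[g,(g[0]+8,*g[1:]),(g[0],g[1]+8,g[2]),(g[0],g[1],g[2]+.1)])); print(nm,o.x,o.fun)
```

```text
R bar top [487.5293 -93.4166  84.    ]  L bar top [488.1265  84.0855  84.    ]
tray [[587.0032 359.4226]
 [607.5756 235.9594]
 [412.7252 202.6841]
 [392.3677 326.4435]] [499.9179 281.1274] sizes [125.1654 197.6713 125.4226]
tray yaw 0.16849451054642176
R [489.6355 -92.3709   0.0239] 38.846420658920664
R [489.4573 -93.4244   0.0009] 183.7535640329802
L [492.0895  88.4586   0.1511] 57.98216430893635
L [490.8354  90.0114   0.1143] 315.15642130662746
```

Measurements agree: right case (489,-93, 0.01), left case (490,87, 0.13) and tray (500,281, 0.17), with sizes 125x198. Next I grasp the right case and weigh it.

```bash
Z='{}'; python3 -m jog '[{"x":-0.57,"y":-4.18,"z":4.0,"ax":0,"ay":0,"az":0},{"x":-0.57,"y":-4.18,"z":4.0,"ax":0,"ay":0,"az":0},{"x":-0.57,"y":-4.18,"z":4.0,"ax":0,"ay":0,"az":0},{"x":-0.57,"y":-4.18,"z":4.0,"ax":0,"ay":0,"az":0},{"x":-0.57,"y":-4.18,"z":4.0,"ax":0,"ay":0,"az":0}]' 1 60 | grep eef
python3 -m jog '[{"x":0,"y":0,"z":3.0,"ax":0,"ay":0,"az":0},{"x":0,"y":0,"z":3.0,"ax":0,"ay":0,"az":0},{"x":0,"y":0,"z":3.0,"ax":0,"ay":0,"az":0},{"x":0,"y":0,"z":2.3,"ax":0,"ay":0,"az":0},{"x":0,"y":0,"z":0,"ax":0,"ay":0,"az":0}]' | egrep 'eef|force'
python3 -m jog '[{"x":0,"y":0,"z":0,"ax":0,"ay":0,"az":0},{"x":0,"y":0,"z":0,"ax":0,"ay":0,"az":0},{"x":0,"y":0,"z":0,"ax":0,"ay":0,"az":0},{"x":0,"y":0,"z":0,"ax":0,"ay":0,"az":0},{"x":0,"y":0,"z":0,"ax":0,"ay":0,"az":0}]' 0 80
python3 - <<'E'
from h import *
s=S(); K,T=cam("wrist"); im=imaging.capture("wrist"); cv2.imwrite("pics/w3.png",im[:,:,::-1])
E
```

```text
eef_pos: [487.8, -92.9, 170.3]
eef_pos: [487.1, -93.8, 56.9]
wrist_force: [-0.4, -0.5, -0.1]
grasp_force: 0.0
clock: 3.58
eef_pos: [489.7, -93.0, 58.8]
ee_rot: [[1.0, -0.0, 0.001], [-0.0, -1.0, 0.0], [0.001, -0.0, -1.0]]
wrist_force: [-1.6, 2.2, 3.7]
width: 0.173
grasp_force: 78.0
t 3.58 p [489.7 -93.   58.8] F [-1.6  2.2  3.7] w 0.173 g 78.0
```

```bash
python3 -m jog '[{"x":0,"y":0,"z":-1,"ax":0,"ay":0,"az":0},{"x":0,"y":0,"z":-2,"ax":0,"ay":0,"az":0},{"x":0,"y":0,"z":-2,"ax":0,"ay":0,"az":0},{"x":0,"y":0,"z":0,"ax":0,"ay":0,"az":0},{"x":0,"y":0,"z":0,"ax":0,"ay":0,"az":0}]'
python3 -m jog '[{"x":0,"y":0,"z":0,"ax":0,"ay":0,"az":0},{"x":0,"y":0,"z":0,"ax":0,"ay":0,"az":0}]'
```

```text
clock: 4.25
eef_pos: [489.0, -93.2, 107.5]
ee_rot: [[1.0, -0.0, -0.001], [-0.0, -1.0, 0.0], [-0.001, -0.0, -1.0]]
wrist_force: [0.5, 0.1, -3.5]
width: 0.171
grasp_force: 78.4
clock: 4.5
eef_pos: [489.0, -93.1, 107.6]
ee_rot: [[1.0, -0.0, -0.001], [-0.0, -1.0, 0.0], [-0.001, -0.0, -1.0]]
wrist_force: [-0.1, -0.5, -2.6]
width: 0.171
grasp_force: 78.4
```

About 3 N (0.3 kg), so the right case is the empty one. The full case goes first in the order asked, so I'll set this one back down and lift the left one, which also confirms the choice.

```bash
python3 -m jog '[{"x":0,"y":0,"z":1.5,"ax":0,"ay":0,"az":0},{"x":0,"y":0,"z":1.5,"ax":0,"ay":0,"az":0},{"x":0,"y":0,"z":1.2,"ax":0,"ay":0,"az":0},{"x":0,"y":0,"z":0.7,"ax":0,"ay":0,"az":0},{"x":0,"y":0,"z":0,"ax":0,"ay":0,"az":0}]' | egrep 'eef|wrist'
python3 -m jog '[{"x":0,"y":0,"z":0,"ax":0,"ay":0,"az":0},{"x":0,"y":0,"z":0,"ax":0,"ay":0,"az":0},{"x":0,"y":0,"z":0,"ax":0,"ay":0,"az":0},{"x":0,"y":0,"z":0,"ax":0,"ay":0,"az":0},{"x":0,"y":0,"z":-3,"ax":0,"ay":0,"az":0}]' 1 80
python3 -m jog '[{"x":0,"y":0,"z":-5,"ax":0,"ay":0,"az":0},{"x":0,"y":-6,"z":-1,"ax":0,"ay":0,"az":0},{"x":0,"y":-6,"z":0,"ax":0,"ay":0,"az":0},{"x":0,"y":-6,"z":0,"ax":0,"ay":0,"az":-0.13},{"x":0,"y":0,"z":0,"ax":0,"ay":0,"az":0}]' | egrep 'eef|ee_r'
python3 -m jog '[{"x":0,"y":0,"z":4,"ax":0,"ay":0,"az":0},{"x":0,"y":0,"z":4,"ax":0,"ay":0,"az":0},{"x":0,"y":0,"z":1.5,"ax":0,"ay":0,"az":0},{"x":0,"y":0,"z":0,"ax":0,"ay":0,"az":0},{"x":0,"y":0,"z":0,"ax":0,"ay":0,"az":0}]'
```

```text
eef_pos: [489.4, -93.1, 59.2]
wrist_force: [-0.5, -0.2, -2.7]
clock: 5.75
eef_pos: [487.8, -92.9, 87.7]
ee_rot: [[1.0, -0.0, -0.004], [-0.0, -1.0, 0.001], [-0.004, -0.001, -1.0]]
wrist_force: [0.5, -1.0, -0.9]
width: 0.999
grasp_force: 0.0
eef_pos: [488.3, 75.8, 150.1]
ee_rot: [[0.988, 0.155, -0.0], [0.155, -0.988, 0.012], [0.002, -0.012, -1.0]]
clock: 7.0
eef_pos: [489.6, 73.3, 56.4]
ee_rot: [[0.989, 0.148, 0.002], [0.148, -0.989, 0.011], [0.003, -0.011, -1.0]]
wrist_force: [0.1, 0.1, 0.7]
width: 0.998
grasp_force: 0.0
```

```bash
python3 -m jog '[{"x":0,"y":-1.4,"z":0,"ax":-0.011,"ay":0,"az":0.01},{"x":0,"y":0,"z":0,"ax":0,"ay":0,"az":0}]' |egrep "eef|ee_r"
python3 -m jog '[{"x":0,"y":0,"z":0,"ax":0,"ay":0,"az":0},{"x":0,"y":0,"z":0,"ax":0,"ay":0,"az":0},{"x":0,"y":0,"z":0,"ax":0,"ay":0,"az":0},{"x":0,"y":0,"z":0,"ax":0,"ay":0,"az":0},{"x":0,"y":0,"z":0,"ax":0,"ay":0,"az":0}]' 0 100
python3 -m jog '[{"x":0,"y":0,"z":-1,"ax":0,"ay":0,"az":0},{"x":0,"y":0,"z":-2,"ax":0,"ay":0,"az":0},{"x":0,"y":0,"z":-2,"ax":0,"ay":0,"az":0},{"x":0,"y":0,"z":0,"ax":0,"ay":0,"az":0},{"x":0,"y":0,"z":0,"ax":0,"ay":0,"az":0}]'
python3 -c "
from h import *
s=S();im=imaging.capture('wrist'); cv2.imwrite('pics/w4.png',im[:,:,::-1])"
```

```text
eef_pos: [488.5, 77.8, 56.1]
ee_rot: [[0.988, 0.153, 0.002], [0.153, -0.988, 0.008], [0.003, -0.008, -1.0]]
clock: 7.88
eef_pos: [487.4, 77.6, 54.7]
ee_rot: [[0.988, 0.153, -0.001], [0.153, -0.988, 0.008], [0.0, -0.008, -1.0]]
wrist_force: [-0.8, 1.4, -2.3]
width: 0.171
grasp_force: 97.7
clock: 8.5
eef_pos: [487.3, 76.8, 104.2]
ee_rot: [[0.988, 0.153, -0.002], [0.153, -0.988, 0.008], [-0.0, -0.008, -1.0]]
wrist_force: [-0.0, 0.3, -8.1]
width: 0.173
grasp_force: 97.9
t 8.5 p [487.3  76.8 104.2] F [-0.   0.3 -8.1] w 0.173 g 97.9
```

The left case weighs 8.1 N, so it is the full one. The lateral position ended short of the command, so I check the joints and the grip picture.

```bash
python3 -c "
from h import *
s=S();print(np.round(s['qpos'],3), np.array(s['ee_rot']))"
```

```text
t 8.55 p [487.1  76.8 103.9] F [-0.  -0.2 -8.1] w 0.169 g 97.9
[ 0.152  0.099 -0.351  1.122  0.008  3.14 ] [[ 0.9883  0.1528 -0.0021]
 [ 0.1528 -0.9882  0.0076]
 [-0.0009 -0.0078 -1.    ]]
```

View pics/w4.png

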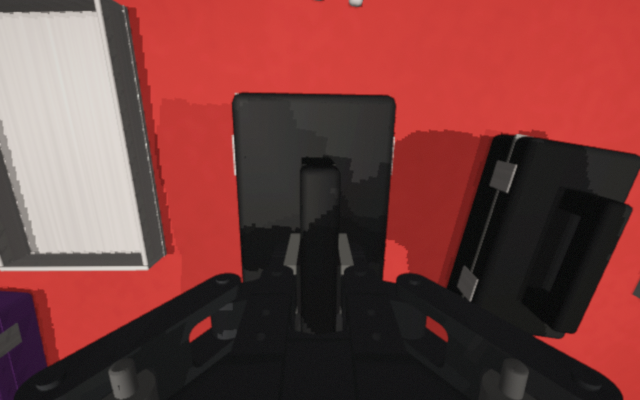

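The case hangs square and centred in the grip: lid columns 233-396, bar at column 320. It sits about 4 mm ahead of the TCP. The shortfall came from joint 6 at its limit (3.14), so I'll use the half turn later for the tray. Now I raise, square up and carry it over to the dock.

```bash
python3 -m jog '[{"x":0,"y":0,"z":-4,"ax":0,"ay":0,"az":0},{"x":0,"y":0,"z":-4,"ax":0,"ay":0,"az":0},{"x":0,"y":0,"z":-4,"ax":-0.008,"ay":0,"az":0.05},{"x":0,"y":0,"z":0,"ax":0,"ay":0,"az":0.1},{"x":0,"y":4,"z":0,"ax":0,"ay":0,"az":0}]' |egrep "eef|ee_r"
python3 -m jog '[{"x":0,"y":4.7,"z":0,"ax":0,"ay":0,"az":0},{"x":0,"y":4.7,"z":0,"ax":0,"ay":0,"az":0},{"x":0,"y":4.7,"z":0,"ax":0,"ay":0,"az":0},{"x":0,"y":4.7,"z":0,"ax":0,"ay":0,"az":0},{"x":0,"y":4.7,"z":0,"ax":0,"ay":0,"az":0}]' |egrep "eef|ee_r"
python3 -m jog '[{"x":0,"y":4.7,"z":0,"ax":0,"ay":0,"az":0},{"x":0,"y":4.5,"z":0,"ax":0,"ay":0.1,"az":0},{"x":0,"y":0,"z":0,"ax":0,"ay":0.14,"az":0},{"x":0,"y":0,"z":0,"ax":0,"ay":0.14,"az":0},{"x":0,"y":0,"z":0,"ax":0,"ay":0.14,"az":0}]'
python3 -m jog '[{"x":0,"y":0,"z":0,"ax":0,"ay":0,"az":0},{"x":0,"y":0,"z":0,"ax":0,"ay":0,"az":0}]'
cat >> h.py <<'E'
def togo(p,b,off=4):   # b: case origin in bed; prints tool-frame shift (cm) and turn to reach it
    from scipy.spatial.transform import Rotation as Ro
    s=S(); E=np.array(s["ee_rot"]); B=bedR(p[2]); Rt=np.column_stack([B[:,0],-B[:,1],-B[:,2]])
    P=bed(p,[b[0]-off,b[1],b[2]+54.7])[0]
    print("to",P,"shift cm",E.T@(P-s["eef_pos"])/10,"turn",Ro.from_matrix(E.T@Rt).as_rotvec(), "q",np.round(s["qpos"],2))
E
python3 -c "
from h import *
togo((550,-295.5,-0.002),(-3,0,90))"
```

```text
eef_pos: [493.3, -3.2, 223.5]
ee_rot: [[0.998, 0.059, -0.003], [0.059, -0.998, 0.031], [-0.001, -0.031, -1.0]]
eef_pos: [506.4, -238.8, 215.3]
ee_rot: [[0.998, 0.058, -0.004], [0.058, -0.998, 0.031], [-0.002, -0.032, -1.0]]
clock: 10.42
eef_pos: [511.0, -329.0, 212.0]
ee_rot: [[0.867, 0.057, 0.495], [0.034, -0.998, 0.056], [0.497, -0.032, -0.867]]
wrist_force: [0.5, -0.1, -7.4]
width: 0.169
grasp_force: 101.7
clock: 10.68
eef_pos: [512.2, -329.4, 213.8]
ee_rot: [[0.869, 0.058, 0.492], [0.035, -0.998, 0.055], [0.494, -0.031, -0.869]]
wrist_force: [0.8, -0.3, -6.8]
width: 0.169
grasp_force: 101.7
t 10.68 p [ 512.2 -329.4  213.8] F [ 0.8 -0.3 -6.8] w 0.169 g 101.7
to [ 471.588  -295.3432  206.8139] shift cm [-3.7599 -3.611  -1.2024] turn [-0.0562  0.0077  0.0365] q [-0.76 -0.   -0.32  0.9   0.39  2.41]
```

```bash
python3 -m jog '[{"x":-1.9,"y":-1.8,"z":-0.6,"ax":-0.028,"ay":0.004,"az":0.018},{"x":-1.9,"y":-1.8,"z":-0.6,"ax":-0.028,"ay":0.004,"az":0.018},{"x":0,"y":0,"z":0,"ax":0,"ay":0,"az":0},{"x":0,"y":0,"z":0,"ax":0,"ay":0,"az":0}]'|grep wrist
python3 -c "
from h import *
togo((550,-295.5,-0.002),(-3,0,90)); im=imaging.capture('wrist'); cv2.imwrite('pics/w5.png',im[:,:,::-1])"
```

```text
wrist_force: [0.4, 0.5, -7.1]
t 11.18 p [ 473.3 -295.2  207.5] F [ 0.4  0.5 -7.1] w 0.169 g 101.7
to [ 471.588  -295.3432  206.8139] shift cm [-0.1816  0.0158 -0.0287] turn [-0.     -0.0035  0.0024] q [-0.74 -0.14 -0.47  0.83  0.34  2.48]
```

View pics/w5.png

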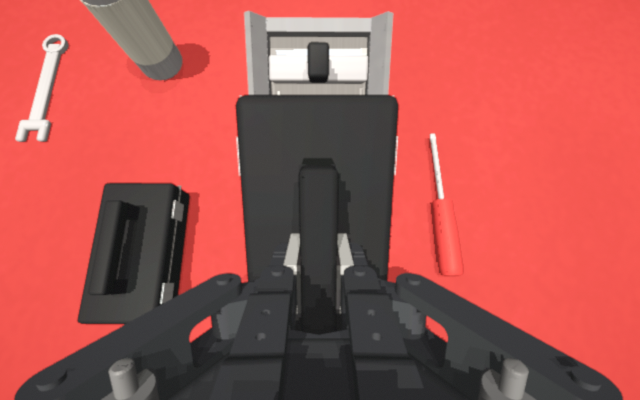

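The case is square over the pocket: knob at column 318, case centre at column 317. Descending along the bed normal.

```bash
python3 -m jog '[{"x":-0.1,"y":0,"z":2,"ax":0,"ay":0,"az":0},{"x":0,"y":0,"z":2,"ax":0,"ay":0,"az":0},{"x":0,"y":0,"z":2,"ax":0,"ay":0,"az":0},{"x":0,"y":0,"z":1.5,"ax":0,"ay":0,"az":0},{"x":0,"y":0,"z":0.5,"ax":0,"ay":0,"az":0}]'|grep wrist
python3 -m jog '[{"x":0,"y":0,"z":0.3,"ax":0,"ay":0,"az":0},{"x":0,"y":0,"z":0.3,"ax":0,"ay":0,"az":0},{"x":0,"y":0,"z":0,"ax":0,"ay":0,"az":0}]'|grep wrist
python3 -c "
from h import *
togo((550,-295.5,-0.002),(-3,0,0))"
```

```text
wrist_force: [-0.4, -0.4, -7.1]
wrist_force: [-0.5, -0.7, -7.1]
t 12.22 p [ 514.2 -294.9  131.7] F [-0.5 -0.7 -7.1] w 0.171 g 101.7
to [ 516.5879 -295.4332  128.8716] shift cm [0.066  0.0573 0.3654] turn [-0.0001 -0.0034  0.0007] q [-0.68 -0.05 -0.56  0.63  0.32  2.53]
```

```bash
python3 -m jog '[{"x":0,"y":0.05,"z":0.2,"ax":0,"ay":-0.003,"az":0},{"x":0,"y":0,"z":0,"ax":0,"ay":0,"az":0}]'|egrep "wrist|eef"
python3 -m jog '[{"x":0,"y":0,"z":0.2,"ax":0,"ay":0,"az":0},{"x":0,"y":0,"z":0,"ax":0,"ay":0,"az":0}]'|egrep "wrist|eef"
python3 -m jog '[{"x":0,"y":0,"z":0.15,"ax":0,"ay":0,"az":0},{"x":0,"y":0,"z":0,"ax":0,"ay":0,"az":0}]'|egrep "wrist|eef"
python3 -c "
from h import *
togo((550,-295.5,-0.002),(-3,0,0));print(ctrl.state()['moment'])"
```

```text
eef_pos: [515.2, -295.3, 129.8]
wrist_force: [-0.1, 0.5, -7.2]
eef_pos: [516.1, -295.2, 127.7]
wrist_force: [-0.7, 0.1, -6.5]
eef_pos: [516.9, -295.2, 126.4]
wrist_force: [0.5, 0.3, -7.2]
t 12.97 p [ 516.9 -295.2  126.4] F [ 0.5  0.3 -7.2] w 0.169 g 101.7
to [ 516.5879 -295.4332  128.8716] shift cm [ 0.0948  0.0243 -0.225 ] turn [-0.0006  0.0001  0.0006] q [-0.67 -0.04 -0.56  0.62  0.32  2.54]
[ 0.0553  1.3819 -0.059 ]
```

```bash
for i in 1; do python3 -m jog '[{"x":0,"y":0,"z":0.15,"ax":0,"ay":0,"az":0},{"x":0,"y":0,"z":0,"ax":0,"ay":0,"az":0}]'|egrep "wrist|eef"; done
python3 -m jog '[{"x":0,"y":0,"z":0.15,"ax":0,"ay":0,"az":0},{"x":0,"y":0,"z":0,"ax":0,"ay":0,"az":0}]'|egrep "wrist|eef"
python3 -c "
from h import *
togo((550,-295.5,-0.002),(-3,0,0));print(ctrl.state()['moment'])"
```

```text
eef_pos: [517.6, -295.2, 125.5]
wrist_force: [-2.0, 0.1, -5.1]
eef_pos: [517.7, -294.9, 124.8]
wrist_force: [-13.0, 4.2, 2.7]
t 13.47 p [ 517.7 -294.9  124.8] F [-13.    4.2   2.7] w 0.167 g 103.9
to [ 516.5879 -295.4332  128.8716] shift cm [ 0.11    0.0494 -0.408 ] turn [-0.0005  0.0002  0.0002] q [-0.67 -0.03 -0.56  0.62  0.32  2.54]
[0.4467 2.0831 0.2666]
```

Floor contact with 15 N along the normal. Now I slide the case gently down-slope until the lip is felt.

```bash
python3 -m jog '[{"x":-0.3,"y":0,"z":-0.05,"ax":0,"ay":0,"az":0},{"x":0,"y":0,"z":0,"ax":0,"ay":0,"az":0}]'|egrep "wrist|eef"
python3 -m jog '[{"x":-0.3,"y":0,"z":0,"ax":0,"ay":0,"az":0},{"x":0,"y":0,"z":0,"ax":0,"ay":0,"az":0}]'|egrep "wrist|eef"
python3 -m jog '[{"x":-0.2,"y":0,"z":0,"ax":0,"ay":0,"az":0},{"x":0,"y":0,"z":0,"ax":0,"ay":0,"az":0}]'|egrep "wrist|eef"
```

```text
eef_pos: [516.0, -295.5, 124.0]
wrist_force: [-4.1, 2.0, -0.1]
eef_pos: [513.8, -295.7, 122.6]
wrist_force: [-1.0, 0.4, 0.7]
eef_pos: [511.8, -295.7, 121.3]
wrist_force: [-0.7, 0.2, 2.2]
```

```bash
python3 -m jog '[{"x":-0.2,"y":0,"z":0,"ax":0,"ay":0,"az":0},{"x":0,"y":0,"z":0,"ax":0,"ay":0,"az":0}]'|egrep "wrist|eef"
python3 -m jog '[{"x":-0.2,"y":0,"z":0,"ax":0,"ay":0,"az":0},{"x":0,"y":0,"z":0,"ax":0,"ay":0,"az":0}]'|egrep "wrist|eef"
python3 -c "
from h import *
togo((558,-295.5,-0.002),(-17.5,0,0))"
```

```text
eef_pos: [510.3, -295.9, 120.4]
wrist_force: [3.2, -1.7, 3.5]
eef_pos: [509.8, -296.1, 120.6]
wrist_force: [8.8, -2.0, 4.8]
t 14.72 p [ 509.8 -296.1  120.6] F [ 8.8 -2.   4.8] w 0.17 g 102.6
to [ 512.0305 -295.4081  121.6216] shift cm [ 0.2452 -0.0737  0.0219] turn [ 0.0008 -0.0049  0.002 ] q [-0.69 -0.04 -0.58  0.61  0.32  2.53]
```

The lip is felt with the TCP at (510,-296,120.5), which puts the bed at about (556,-296), consistent with the floor height. Release, retreat and take a look.

```bash
python3 -m jog '[{"x":0.1,"y":0,"z":0,"ax":0,"ay":0,"az":0},{"x":0,"y":0,"z":0,"ax":0,"ay":0,"az":0},{"x":0,"y":0,"z":0,"ax":0,"ay":0,"az":0},{"x":0,"y":0,"z":0,"ax":0,"ay":0,"az":0},{"x":0,"y":0,"z":0,"ax":0,"ay":0,"az":0}]' 1 60|egrep "wrist|eef|wid"
python3 -m jog '[{"x":0,"y":0,"z":-2,"ax":0,"ay":0,"az":0},{"x":0,"y":0,"z":-4,"ax":0,"ay":0,"az":0},{"x":0,"y":0,"z":-4,"ax":0,"ay":0,"az":0},{"x":0,"y":0,"z":0,"ax":0,"ay":0,"az":0}]' 0.42|egrep "wrist|eef|wid"
python3 - <<'E'
from h import *
s=S();c=cam("wrist");im=imaging.capture('wrist')[:,:,::-1].copy();cv2.imwrite('pics/w6.png',im)
E=np.array(s["ee_rot"]);print(E, s["qpos"])
p=(556,-296,0)
for z in(26,62): cv2.polylines(im,[proj(c,bed(p,[[90.5,-8,z],[90.5,8,z],[114.5,8,z],[114.5,-8,z]])).astype(int)],True,(0,255,255))
cs=lambda z,a,b:[[-17.5+i*a,j*b,z] for i,j in((1,1),(1,-1),(-1,-1),(-1,1))]
cv2.polylines(im,[proj(c,bed(p,cs(50,75,40))).astype(int)],True,(0,255,0));cv2.polylines(im,[proj(c,bed(p,cs(84,45,8))).astype(int)],True,(0,255,0))
cv2.polylines(im,[proj(c,bed(p,[[-92.5,-43,30],[-92.5,43,30]])).astype(int)],True,(255,0,255))
cv2.imwrite('pics/w6o.png',im)
E
```

```text
eef_pos: [508.5, -295.2, 118.8]
wrist_force: [0.6, -0.3, -0.2]
width: 0.997
eef_pos: [459.1, -296.5, 209.4]
wrist_force: [0.3, -0.4, 0.7]
width: 0.422
t 15.85 p [ 459.1 -296.5  209.4] F [ 0.3 -0.4  0.7] w 0.422 g 0.0
[[ 0.8638 -0.0024  0.5038]
 [-0.0001 -1.     -0.0046]
 [ 0.5038  0.0039 -0.8638]] [-0.7605 -0.1573 -0.4796  0.8457  0.3511  2.4548]
```

View pics/w6o.png

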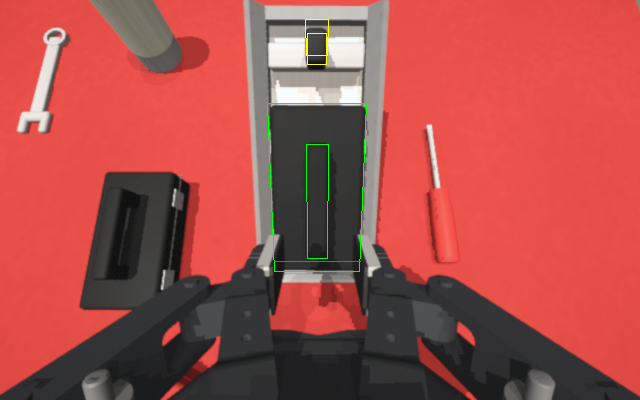

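The case lies square and home (the overlay matches its lid at rows 103-271). The knob at (316,48) is about 5 px lower than predicted, so I fit it along the slope before gripping.

Run:
```python
from h import *
from scipy.optimize import minimize
im=cv2.imread('pics/w6.png'); s=ctrl.state()
c=cam("wrist")
m=np.zeros(im.shape[:2]); m[10:85,295:340]=im[10:85,295:340].max(2)<70
ys,xs=np.nonzero(m); print("blob",xs.min(),xs.max(),ys.min(),ys.max(),"by row",[int(m[r].sum()) for r in range(ys.min(),ys.max()+1)])
t=cv2.GaussianBlur(m,(0,0),1.5); p=(556,-296,0)
def cost(v):
    K=np.array([[v[0]+x,v[1]+y,z] for x in(-12,12) for y in(-8,8) for z in(26,62)])
    b=np.zeros(m.shape,np.uint8); cv2.fillConvexPoly(b,np.round(cv2.convexHull(proj(c,bed(p,K)).astype(np.float32))*16).astype(np.int32),1,shift=4)
    return ((cv2.GaussianBlur(b*1.,(0,0),1.5)-t)**2).sum()
o=minimize(cost,(98,0),method="Nelder-Mead",options=dict(initial_simplex=[(98,0),(92,0),(98,3)])); print(o.x,o.fun, m.sum())
v=o.x
E_=np.array(s["ee_rot"])
for nm,k in (("hover",[v[0]+6,v[1],110]),("grip",[v[0]+6,v[1],29])):
    P=bed(p,k)[0]; print(nm,P,"shift cm",E_.T@(P-s["eef_pos"])/10)
```

```text
blob 295 339 21 70 by row [45, 45, 45, 45, 0, 0, 0, 0, 16, 14, 8, 7, 7, 7, 8, 9, 9, 9, 11, 10, 11, 12, 14, 13, 15, 16, 16, 18, 18, 17, 19, 19, 19, 19, 19, 19, 19, 19, 19, 19, 19, 19, 18, 17, 17, 17, 17, 17, 17, 1]
[98.4574  1.8848] 285.80844963073383 794.0
hover [ 591.4628 -294.1152  232.4915] shift cm [12.734  -0.2002  4.4707]
grip [ 631.9628 -294.1152  162.3434] shift cm [12.7149 -0.2235 12.5707]
```

```bash
python3 -m jog '[{"x":4.2,"y":0,"z":1.5,"ax":0,"ay":0,"az":0},{"x":4.2,"y":-0.2,"z":1.5,"ax":0,"ay":0,"az":0},{"x":4.2,"y":0,"z":1.5,"ax":0,"ay":0,"az":0},{"x":0,"y":0,"z":0,"ax":0,"ay":0,"az":0},{"x":0,"y":0,"z":0,"ax":0,"ay":0,"az":0}]'|egrep "wrist|eef|wid"
python3 - <<'E'
from h import *
s=S();E=np.array(s["ee_rot"]);P=bed((556,-296,0),[104.5,1.5,29])[0];print(E,"shift",E.T@(P-s["eef_pos"])/10)
c=cam("wrist");im=imaging.capture('wrist')[:,:,::-1].copy();cv2.imwrite('pics/w7.png',im)
E
```

```text
eef_pos: [589.6, -292.6, 227.4]
wrist_force: [-0.7, 0.5, -0.4]
width: 0.422
t 16.52 p [ 589.6 -292.6  227.4] F [-0.7  0.5 -0.4] w 0.422 g 0.0
[[ 0.8674 -0.0007  0.4976]
 [-0.0014 -1.      0.0012]
 [ 0.4976 -0.0017 -0.8674]] shift [0.437  0.1954 7.7528]
```

```bash
python3 -m jog '[{"x":0.4,"y":0.1,"z":2.5,"ax":0,"ay":0,"az":0},{"x":0,"y":0,"z":2.5,"ax":0,"ay":0,"az":0},{"x":0,"y":0,"z":1.4,"ax":0,"ay":0,"az":0},{"x":0,"y":0,"z":0.5,"ax":0,"ay":0,"az":0},{"x":0,"y":0,"z":0,"ax":0,"ay":0,"az":0}]'|egrep "wrist|eef"
python3 -m jog '[{"x":0,"y":0,"z":0.4,"ax":0,"ay":0,"az":0},{"x":0,"y":0,"z":0,"ax":0,"ay":0,"az":0},{"x":0,"y":0,"z":0,"ax":0,"ay":0,"az":0}]'|egrep "wrist|eef"
python3 -m jog '[{"x":0,"y":0,"z":0,"ax":0,"ay":0,"az":0},{"x":0,"y":0,"z":0,"ax":0,"ay":0,"az":0},{"x":0,"y":0,"z":0,"ax":0,"ay":0,"az":0},{"x":0,"y":0,"z":0,"ax":0,"ay":0,"az":0}]' 0 40
```

```text
eef_pos: [628.0, -294.5, 172.0]
wrist_force: [0.1, -0.1, 0.9]
eef_pos: [630.3, -294.4, 168.7]
wrist_force: [0.6, -0.0, 0.7]
clock: 18.08
eef_pos: [630.2, -295.0, 168.8]
ee_rot: [[0.866, -0.002, 0.5], [-0.001, -1.0, -0.002], [0.5, 0.001, -0.866]]
wrist_force: [-2.2, -4.7, 1.6]
width: 0.179
grasp_force: 40.6
```

```bash
python3 -m jog '[{"x":-0.8,"y":0,"z":0,"ax":0,"ay":0,"az":0},{"x":-0.8,"y":0,"z":0,"ax":0,"ay":0,"az":0},{"x":-0.8,"y":0,"z":0,"ax":0,"ay":0,"az":0},{"x":0,"y":0,"z":0,"ax":0,"ay":0,"az":0}]'|egrep "wrist|eef|wid"
python3 -m jog '[{"x":-0.5,"y":0,"z":0,"ax":0,"ay":0,"az":0},{"x":0,"y":0,"z":0,"ax":0,"ay":0,"az":0}]'|egrep "wrist|eef|wid"
```

```text
eef_pos: [608.1, -294.8, 155.9]
wrist_force: [-4.5, -5.8, 3.4]
width: 0.175
eef_pos: [605.3, -294.9, 154.4]
wrist_force: [2.2, -5.6, 1.3]
width: 0.183
```

```bash
python3 -m jog '[{"x":-0.3,"y":0,"z":0,"ax":0,"ay":0,"az":0},{"x":0,"y":0,"z":0,"ax":0,"ay":0,"az":0}]'|egrep "wrist|eef|wid"
python3 -m jog '[{"x":-0.2,"y":0,"z":0,"ax":0,"ay":0,"az":0},{"x":0,"y":0,"z":0,"ax":0,"ay":0,"az":0}]'|egrep "wrist|eef|wid"
python3 -m jog '[{"x":-0.2,"y":0,"z":0,"ax":0,"ay":0,"az":0},{"x":0,"y":0,"z":0,"ax":0,"ay":0,"az":0}]'|egrep "wrist|eef|wid"
```

```text
eef_pos: [605.3, -294.8, 154.5]
wrist_force: [14.2, -5.0, -0.0]
width: 0.175
eef_pos: [605.2, -294.8, 154.6]
wrist_force: [21.6, -4.7, -1.9]
width: 0.178
eef_pos: [605.2, -294.8, 154.6]
wrist_force: [29.7, -5.5, -3.8]
width: 0.176
```

The keeper stopped hard with 25 N along the slope, at 29 mm of travel plus the roughly 6 mm it already stood down. That makes 35, as expected. Relax, open and retreat.

```bash
python3 -m jog '[{"x":0.4,"y":0,"z":0,"ax":0,"ay":0,"az":0},{"x":0,"y":0,"z":0,"ax":0,"ay":0,"az":0}]'|egrep "wrist|eef"
python3 -m jog '[{"x":0,"y":0,"z":0,"ax":0,"ay":0,"az":0},{"x":0,"y":0,"z":0,"ax":0,"ay":0,"az":0},{"x":0,"y":0,"z":0,"ax":0,"ay":0,"az":0}]' 0.42|egrep "wrist|eef|wid"
python3 -m jog '[{"x":0,"y":0,"z":-2,"ax":0,"ay":0,"az":0},{"x":0,"y":0,"z":-4,"ax":0,"ay":0,"az":0},{"x":0,"y":0,"z":-4,"ax":0,"ay":0,"az":0},{"x":-3,"y":0,"z":-3,"ax":0,"ay":0,"az":0},{"x":0,"y":0,"z":0,"ax":0,"ay":0,"az":0}]'|egrep "wrist|eef|wid"
python3 - <<'E'
from h import *
s=S();print(np.round(s["qpos"],2));c=cam("wrist");im=imaging.capture('wrist')[:,:,::-1].copy();cv2.imwrite('pics/w8.png',im)
E
```

```text
eef_pos: [605.3, -294.8, 154.5]
wrist_force: [13.2, -5.6, 0.5]
eef_pos: [601.8, -293.7, 151.5]
wrist_force: [0.1, -0.2, -0.3]
width: 0.422
eef_pos: [510.1, -294.4, 251.6]
wrist_force: [0.5, -1.1, -0.6]
width: 0.42
t 20.82 p [ 510.1 -294.4  251.6] F [ 0.5 -1.1 -0.6] w 0.42 g 0.0
[-0.68 -0.1  -0.34  0.91  0.32  2.53]
```

View pics/w8.png

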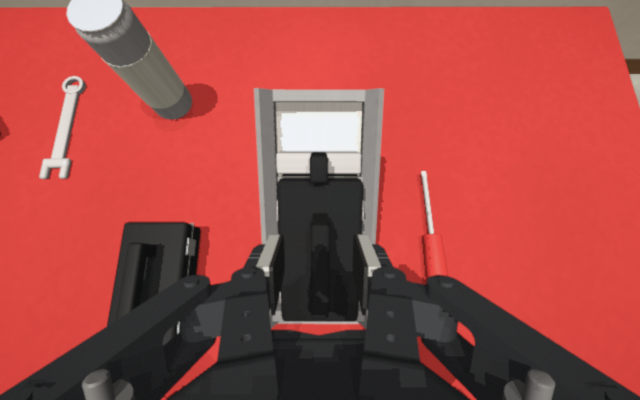

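The keeper is tight against the case's upper end (knob at (318,165), case rows 178-320). The can, wrench and screwdriver are untouched. Next I bring the tool level, move over the empty case and make the half turn that frees joint 6 for the tray.

```bash
python3 -m jog '[{"x":0,"y":0,"z":0,"ax":0,"ay":-0.131,"az":0},{"x":0,"y":0,"z":0,"ax":0,"ay":-0.131,"az":0},{"x":0,"y":0,"z":0,"ax":0,"ay":-0.131,"az":0},{"x":0,"y":0,"z":0,"ax":0,"ay":-0.131,"az":0},{"x":0,"y":-4,"z":0,"ax":0,"ay":0,"az":0}]' 1 |egrep "eef|ee_r"
python3 -m jog '[{"x":-0.5,"y":-4,"z":0,"ax":0,"ay":0,"az":0},{"x":-0.5,"y":-4,"z":0,"ax":0,"ay":0,"az":0},{"x":-0.5,"y":-4,"z":0,"ax":0,"ay":0,"az":0},{"x":-0.5,"y":-4,"z":0,"ax":0,"ay":0,"az":0},{"x":0,"y":0,"z":0,"ax":0,"ay":0,"az":-0.175}]' |egrep "eef|ee_r"
python3 -m jog '[{"x":0,"y":0,"z":0,"ax":0,"ay":0,"az":-0.175},{"x":0,"y":0,"z":0,"ax":0,"ay":0,"az":-0.175},{"x":0,"y":0,"z":0,"ax":0,"ay":0,"az":-0.175},{"x":0,"y":0,"z":0,"ax":0,"ay":0,"az":-0.175},{"x":0,"y":0,"z":0,"ax":0,"ay":0,"az":-0.175}]' >/dev/null
python3 -m jog '[{"x":0,"y":0,"z":0,"ax":0,"ay":0,"az":-0.175},{"x":0,"y":0,"z":0,"ax":0,"ay":0,"az":-0.175},{"x":0,"y":0,"z":0,"ax":0,"ay":0,"az":-0.175},{"x":0,"y":0,"z":0,"ax":0,"ay":0,"az":-0.175},{"x":0,"y":0,"z":0,"ax":0,"ay":0,"az":-0.175}]' >/dev/null
python3 -m jog '[{"x":0,"y":0,"z":0,"ax":0,"ay":0,"az":-0.175},{"x":0,"y":0,"z":0,"ax":0,"ay":0,"az":-0.175},{"x":0,"y":0,"z":0,"ax":0,"ay":0,"az":-0.175},{"x":0,"y":0,"z":0,"ax":0,"ay":0,"az":-0.175},{"x":0,"y":0,"z":0,"ax":0,"ay":0,"az":-0.175}]' >/dev/null
python3 -m jog '[{"x":0,"y":0,"z":0,"ax":0,"ay":0,"az":-0.175},{"x":0,"y":0,"z":0,"ax":0,"ay":0,"az":-0.175},{"x":0,"y":0,"z":0,"ax":0,"ay":0,"az":0},{"x":0,"y":0,"z":0,"ax":0,"ay":0,"az":0}]'
cat >> h.py <<'E'
def go(P,yaw):
    from scipy.spatial.transform import Rotation as Ro
    s=S(); E=np.array(s["ee_rot"]); c,n=np.cos(yaw),np.sin(yaw); Rt=np.array([[c,n,0],[n,-c,0],[0,0,-1.]])
    print("shift cm",E.T@(np.array(P)-s["eef_pos"])/10,"turn",Ro.from_matrix(E.T@Rt).as_rotvec(),"q",np.round(s["qpos"],2))
E
python3 -c "
from h import *
go((489.5,-93,58),np.pi)"
```

```text
eef_pos: [514.4, -255.0, 244.3]
ee_rot: [[1.0, -0.002, -0.009], [-0.002, -1.0, 0.004], [-0.009, -0.004, -1.0]]
eef_pos: [492.0, -91.5, 249.1]
ee_rot: [[0.983, 0.181, -0.001], [0.181, -0.983, 0.001], [-0.001, -0.001, -1.0]]
clock: 24.5
eef_pos: [492.0, -94.0, 249.3]
ee_rot: [[-1.0, -0.005, -0.001], [-0.005, 1.0, 0.0], [0.001, 0.0, -1.0]]
wrist_force: [-0.3, 0.6, -0.3]
width: 1.003
grasp_force: 0.0
t 24.5 p [492.  -94.  249.3] F [-0.3  0.6 -0.3] w 1.003 g 0.0
shift cm [ 0.2244  0.092  19.1322] turn [ 0.0003 -0.0012  0.0048] q [-0.19  0.08 -0.05  1.44  0.   -0.19]
```

```bash
python3 -m jog '[{"x":0.2,"y":0.1,"z":4.8,"ax":0,"ay":0,"az":0},{"x":0,"y":0,"z":4.8,"ax":0,"ay":0,"az":0},{"x":0,"y":0,"z":4.8,"ax":0,"ay":0,"az":0},{"x":0,"y":0,"z":3.0,"ax":0,"ay":0,"az":0},{"x":0,"y":0,"z":1.7,"ax":0,"ay":0,"az":0}]' |egrep "eef|wrist"
python3 -m jog '[{"x":0,"y":0,"z":0,"ax":0,"ay":0,"az":0},{"x":0,"y":0,"z":0,"ax":0,"ay":0,"az":0},{"x":0,"y":0,"z":0,"ax":0,"ay":0,"az":0},{"x":0,"y":0,"z":0,"ax":0,"ay":0,"az":0},{"x":0,"y":0,"z":0,"ax":0,"ay":0,"az":0}]' 0 80 |egrep "eef|force|wid"
python3 -m jog '[{"x":0,"y":0,"z":-2,"ax":0,"ay":0,"az":0},{"x":0,"y":0,"z":-4,"ax":0,"ay":0,"az":0},{"x":0,"y":0,"z":-4,"ax":0,"ay":0,"az":0},{"x":0,"y":0,"z":-2,"ax":0,"ay":0,"az":0},{"x":0,"y":0,"z":0,"ax":0,"ay":0,"az":0}]' |egrep "eef|force|wid"
python3 -c "
from h import *
go((500,281,180),np.pi+.168)"
```

```text
eef_pos: [488.7, -92.9, 56.8]
wrist_force: [0.3, -0.2, -0.1]
eef_pos: [490.3, -93.2, 59.8]
wrist_force: [-0.3, 1.5, 5.8]
width: 0.169
grasp_force: 78.1
eef_pos: [490.5, -93.4, 180.0]
wrist_force: [-0.2, -0.0, -2.8]
width: 0.167
grasp_force: 78.5
t 26.38 p [490.5 -93.4 180. ] F [-0.2 -0.  -2.8] w 0.167 g 78.5
shift cm [-1.2192 37.4371 -0.0168] turn [-0.0007  0.002  -0.1609] q [-0.19  0.08 -0.2   1.29 -0.   -0.2 ]
```

```bash
python3 -m jog '[{"x":-0.3,"y":4.0,"z":0,"ax":0,"ay":0,"az":0},{"x":-0.3,"y":4.6,"z":0,"ax":0,"ay":0,"az":0},{"x":-0.3,"y":4.6,"z":0,"ax":0,"ay":0,"az":0},{"x":-0.3,"y":4.6,"z":0,"ax":0,"ay":0,"az":0},{"x":0,"y":4.6,"z":0,"ax":0,"ay":0,"az":0}]' |egrep "eef"
python3 -m jog '[{"x":0,"y":4.6,"z":0,"ax":0,"ay":0,"az":0},{"x":0,"y":4.6,"z":0,"ax":0,"ay":0,"az":0},{"x":0,"y":4.0,"z":0,"ax":0,"ay":0,"az":0},{"x":0,"y":1.8,"z":0,"ax":0,"ay":0,"az":-0.08},{"x":0,"y":0,"z":0,"ax":0,"ay":0,"az":-0.08}]' |egrep "eef"
python3 -m jog '[{"x":0,"y":0,"z":0,"ax":0,"ay":0,"az":0},{"x":0,"y":0,"z":0,"ax":0,"ay":0,"az":0}]' |egrep "force|wid"
python3 - <<'E'
from h import *
go((500,281,63),np.pi+.168)
ct=cam("top");im=imaging.capture("top")[:,:,::-1].copy();cv2.imwrite('pics/t2.png',im)
# wrist view: tray rim corners by bright segmentation vs prediction
c=cam("wrist");iw=imaging.capture("wrist")[:,:,::-1].copy();cv2.imwrite('pics/w9.png',iw)
E
```

```text
eef_pos: [499.3, 132.1, 176.9]
eef_pos: [498.1, 282.0, 176.4]
wrist_force: [-0.5, -0.7, -2.2]
width: 0.167
grasp_force: 78.8
t 27.88 p [498.7 280.4 177.9] F [-0.5 -0.7 -2.2] w 0.167 g 78.8
shift cm [-0.1632  0.0474 11.4905] turn [-0.0006 -0.0019 -0.0025] q [ 0.51  0.22 -0.04  1.31  0.    0.35]
```

```bash
python3 -m jog '[{"x":-0.2,"y":0,"z":3,"ax":0,"ay":0,"az":0},{"x":0,"y":0,"z":3,"ax":0,"ay":0,"az":0},{"x":0,"y":0,"z":3,"ax":0,"ay":0,"az":0},{"x":0,"y":0,"z":1.3,"ax":0,"ay":0,"az":0},{"x":0,"y":0,"z":0.5,"ax":0,"ay":0,"az":0}]' |egrep "eef|wrist"
python3 -m jog '[{"x":0,"y":0,"z":0.3,"ax":0,"ay":0,"az":0},{"x":0,"y":0,"z":0,"ax":0,"ay":0,"az":0},{"x":0,"y":0,"z":0,"ax":0,"ay":0,"az":0}]' |egrep "eef|wrist"
```

```text
eef_pos: [500.9, 281.0, 70.7]
wrist_force: [-0.2, -0.3, -3.3]
eef_pos: [501.4, 281.4, 68.8]
wrist_force: [-0.0, -0.1, -2.9]
```

```bash
python3 -m jog '[{"x":0,"y":0,"z":0.3,"ax":0,"ay":0,"az":0},{"x":0,"y":0,"z":0,"ax":0,"ay":0,"az":0},{"x":0,"y":0,"z":0,"ax":0,"ay":0,"az":0}]' |egrep "eef|wrist"
python3 -m jog '[{"x":0,"y":0,"z":0.15,"ax":0,"ay":0,"az":0},{"x":0,"y":0,"z":0,"ax":0,"ay":0,"az":0},{"x":0,"y":0,"z":0,"ax":0,"ay":0,"az":0}]' |egrep "eef|wrist"
```

```text
eef_pos: [500.9, 281.2, 64.9]
wrist_force: [0.1, 0.1, -3.5]
eef_pos: [501.1, 281.4, 63.9]
wrist_force: [-2.0, 1.1, 2.4]
```

Floor contact at z = 63.9, as predicted. Release, rise and check numerically.

```bash
python3 -m jog '[{"x":0,"y":0,"z":0,"ax":0,"ay":0,"az":0},{"x":0,"y":0,"z":0,"ax":0,"ay":0,"az":0},{"x":0,"y":0,"z":0,"ax":0,"ay":0,"az":0},{"x":0,"y":0,"z":0,"ax":0,"ay":0,"az":0}]' 1 60 |egrep "eef|wrist|wid"
python3 -m jog '[{"x":0,"y":0,"z":-2,"ax":0,"ay":0,"az":0},{"x":0,"y":0,"z":-4,"ax":0,"ay":0,"az":0},{"x":0,"y":0,"z":-5,"ax":0,"ay":0,"az":0},{"x":0,"y":0,"z":-5,"ax":0,"ay":0,"az":0},{"x":0,"y":0,"z":-5,"ax":0,"ay":0,"az":0}]' |egrep "eef|wrist"
python3 -m jog '[{"x":5,"y":-3,"z":-3,"ax":0,"ay":0,"az":0},{"x":6,"y":-1,"z":0,"ax":0,"ay":0,"az":0},{"x":6,"y":0,"z":0,"ax":0,"ay":0,"az":0},{"x":6,"y":0,"z":0,"ax":0,"ay":0,"az":0},{"x":0,"y":0,"z":0,"ax":0,"ay":0,"az":0}]' |egrep "eef|wrist|clock"
python3 - <<'E'
from h import *
ct=cam("top");im=imaging.capture("top")[:,:,::-1].copy();cv2.imwrite('pics/t3.png',im); im0=cv2.imread("pics/top0.png")
m=(im.max(2)<75).astype(np.uint8);n,l,st,ce=cv2.connectedComponentsWithStats(m)
for k in range(1,n):
    x,y,w,h,a=st[k]
    if 150<a<2000 and 190<ce[k][0]<460 and 90<ce[k][1]<280:
        r=cv2.minAreaRect(np.argwhere(l==k)[:,::-1].astype(np.float32)); print(a,np.round(r[0]),np.round(r[1]),round(r[2]),"@54",ray(ct,r[0],54)[:2],"@110",ray(ct,r[0],110)[:2])
for nm,(x0,y0,x1,y1) in dict(can=(322,92,355,135),wrench=(278,102,302,162),driver=(442,155,458,218)).items(): print(nm,"mean diff",cv2.absdiff(im,im0)[y0:y1,x0:x1].mean())
E
```

```text
eef_pos: [501.0, 281.1, 63.5]
wrist_force: [0.1, 0.1, 0.4]
width: 0.993
eef_pos: [500.9, 281.0, 275.2]
wrist_force: [0.5, 0.9, -0.8]
clock: 31.48
eef_pos: [280.1, 204.2, 303.3]
wrist_force: [1.4, 0.6, -0.1]
1204 [408. 189.] [27. 52.] 7 @54 [ 536.9416 -305.0449] @110 [ 532.5837 -295.443 ]
1015 [229. 196.] [44. 25.] 83 @54 [498.1148 275.5945] @110 [495.1696 264.0706]
can mean diff 1.9170777542870565
wrench mean diff 2.0393518518518516
driver mean diff 2.5228174603174605
```

Everything checks out: the empty case lies at about (498,276) in the tray, square with it, and the bystanders have not moved.

```bash
python3 -c "
from rig import ctrl
print(ctrl.sign_off())"
```

```text
the job is handed in; nothing more can be done
None
```

I handed the job in at about 31.5 s: the full case (the left one, about 8 N) is home in the dock with the keeper tight, the empty one (about 3 N) lies flat in the tray, and the can, wrench and screwdriver are unmoved.

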